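# Index the lamp-tube carousel and load the thick stemmed tube

### The job

Turn the carousel (a square knob on its hub is there to grip) until its empty wide cradle squarely faces the opening in the fence, in line with the black pointer. Then take the thick glass tube with the metal stem from the wooden rack and lay it gently, without dropping it, in that cradle, stem pointing out through the forked end plate and fully down on its saddles. Leave the other two tubes in the rack, and leave the cradle facing the opening with the tube released.

Things in the scene. Friction and masses are not known exactly. Their poses are not given: they have to be found in the camera images.
- machine: Fixed machine under the carousel: grey round base (410 mm across, 20 mm thick), steel fence (radius 199 mm, top 93 mm above the table) open over 110 degrees on one side; a black pointer block (30 x 8 x 20 mm) on the base marks the opening's middle. Origin on the carousel's axis at table height; z up; -x points out through the middle of the opening.
- carousel (a joint): Angle (rad) of the carousel, a dark steel disc 330 mm across, its top 60 mm above the table. Turns without end stops about the machine's vertical axis, counter-clockwise from above positive; stiff (0.22 N m), no detents, stays where left. At 0 or any whole turn the empty wide cradle faces the middle of the opening. Starts anywhere else.
- knob (a point): Centre of the aluminium square hub knob, 40 x 40 x 40 mm, on the carousel's axis, 125 mm above the table. Turns with the carousel; its x, y axes are the carousel's (at joint 0, the machine's). The flat sides stand at 45 degrees to them, so fingers on the flats come between the cradles, whose tubes reach 112 mm above the table and to 62 mm from the axis.
- seat (a point): Empty wide cradle: home of the centre of the tube's glass body, 107 mm from the carousel's axis, 93 mm above the table. -x outwards. On an aluminium strip 52 mm wide (narrow cradles: 26): two V saddles 30 mm either side (12 mm long, 42 mm wide), 48 mm free between them for fingers, disc 33 mm below. End plates 49 mm away (4 mm play): inner plain, 28 mm tall; outer a fork, 24 mm gap, 40 mm tall.
- seat_stem (a point): Empty wide cradle: where the free end of the tube's stem lies when the tube is home, 177 mm from the carousel's axis. The three other cradles, at 90 degrees, are, counter-clockwise from this one: narrow with a thin tube, narrow and empty, wide with a thick tube (these two tubes are fixed to the carousel).
- gap_mark (a point): Fixed point in the middle of the fence's opening, over the pointer, 177 mm from the carousel's axis: seat_stem comes here when the cradle faces the opening.
- rack: Fixed wooden rack, plate 120 x 215 mm, 12 mm thick, with three equal places 72 mm apart in a row along its y, each a pair of V saddles (30 mm either side of its middle, each 12 mm long, arms reaching 21 mm sideways). Three tubes lie in them along its x, in any order. Origin: middle of its underside.
- tube: The thick tube to load: clear glass with white ceramic ends, 36 mm thick, body 90 mm long, 160 g (varies), with a steel stem 14 mm thick and 25 mm long at one end. Lies along its x axis, stem to -x, 45 mm above the table. Origin: centre of the glass body, on its axis.
- tube_mid (a point): Centre of the thick stemmed tube's glass body, half-way up: grasp here across the tube (36 mm); axes as the tube's, stem to -x.
- tube_stem (a point): Free end of its stem, 70 mm from the centre.
- thin_tube_mid (a point): Centre of a thin tube (22 mm thick, 90 mm long, thin stem) in the rack: leave it there.
- plain_tube_mid (a point): Centre of a thick tube without a stem (36 mm thick, 90 mm long) in the rack: leave it there.

How it is judged:
By the outcome, as a careful person would: the job done as asked, in the order asked, and still so for the second after the job is handed in, with the robot touching nothing.
It also fails if it takes over 72 s, if anything falls off the work surface, if the arm or the gripper's body presses on something with over 40 N, if the wrist force passes 120 N, or if a joint passes its speed limit or range.

### The arm

A 7-joint arm with a two-finger parallel gripper is mounted at the origin on the work surface. World frame = base frame: x ahead of the robot, y to its left, z up, the work surface at z = 0. Lengths are in m, angles in degrees, forces in N, time in s.
With the tool pointing down it reaches from about 0.425 to 0.875 m from the base axis. Payload 4.7 kg.
Tool frame: the origin (TCP) lies at the very end of the fingers, on their centre line; the grasp point (between the pads) lies 19 mm behind it; z points along the fingers, y is the direction in which the jaws open and shut (so a half turn about z gives the same grasp; the last joint's range is limited). The gripper opens to 87 mm and grips with 3 to 60 N. Pads are 19 mm wide; open, the fingers measure 117 mm over their backs; the gripper's body (75 mm by 190 mm) begins 51 mm behind the grasp point.
Start: joints at [-63.192, 18.392, -4.016, 83.108, 1.295, 78.541, -3.26], TCP at [0.285, 0.584, 0.223] pointing down, gripper open.
Joint ranges: [-163.93, 163.93], [-17.29, 119.83], [-79.2, 71.16], [3.27, 140.29], [-89.18, 269.18], [5.43, 117.66], [-154.24, 154.24]. Speed limits (degrees/s): [147.25, 147.25, 180, 180, 180, 180, 180].

### API

Orientations are given as [roll, pitch, yaw] about the fixed x, y, z axes, in that order (R = Rz(yaw) Ry(pitch) Rx(roll)).
In Python, from cell import * gives the robot as it stands.
- The arm moves only by the tool arm_command, never from a script. Its argument "targets" is a list that holds one entry, the list of rows, each a list of 7 numbers: the shift along the tool's x, y, z in m, then the turn, a rotation vector about the tool's x, y, z in degrees, then the gripper's target within -1 to 1 (shut at 1, half-way at 0, fully open at -1). In form: [[[tx, ty, tz, rx, ry, rz, claw], ...]]. A call has 1 to 10 rows; each row is the pose to reach, as a shift and turn from the pose commanded when the call began, along the tool's axes at that moment; what a row does not reach only later rows make up. A row lasts 1/10 s, in which the tool goes at most 50 mm and 8.59 degrees, less where a joint would pass 70% of its speed; a pose out of reach is approached as far as the arm can. A call with a gripper value outside its range is refused whole. The fingers move at their own pace and stop on an object; "newtons" is the grip in N (left out, the last holds). Time passes only in rows, so rows that repeat a pose let the fingers close. It gives the time, the measured TCP pose, the force and the opening at its end, in the units of the state.
- get_obs(): the state, without advancing time (a new reading comes with each control period).
- read_camera(name): name is "side" or "top" or "wrist"; returns a dict with "img" (384x512x3 uint8, red, green, blue), "z_map" (384x512 float32, m along the optical axis (not along the pixel's ray), 0 where there is no reading), "K" (3x3 intrinsics, pixels), "origin" and "attitude" of the camera in the world. Camera axes: x right, y down, z forward; pixel columns grow to the right and rows downward; lengths in m; the calibration is good to about 2 mm. A picture is of the moment at which its call begins.
- sign_off(): hands the job in, once; it reports no verdict.
Trained networks look in the newest picture that a camera, given by its name, has taken for a name from the list of things; names that differ only in an ending like _2 or _b are one class to them, and where a whole thing is asked for, a point or a joint stands for the part that bears it (a point fixed in the world has none). Each returns a list of dicts, best first, with "conf" (0 to 1); they miss things now and then, are a little off and sometimes report something else, mostly with a low value. They report only what shows in the picture. A call takes as long as a camera call.
- search_frame(thing, camera): "position" ([column, row] in pixels, amid what is visible of it).
The state is a dict: "time_s": time; "qpos": joint angles; "joint_velocities": joint speeds; "effort": joint torques, N m; "tool_pos": TCP position; "tool_rot": TCP orientation; "force": force on the tool from outside, world axes, zero at the start; "wrist_torque": the same for the moment, N m; "grip_width": finger opening in m.
Only numpy, scipy, OpenCV 4.12 (cv2) and the standard library are available. Lean on these libraries where they do the work, as an engineer would, in place of code of your own. Each camera call takes 0.05 s, during which the arm holds its last target.

## Working session

There is one attempt and no reset: what is moved stays moved. The work goes in short steps, Python scripts to look and compute and a tool call to move; the robot and the scene stay as the last step left them, time stands still between calls to the robot, and variables do not carry over. Pictures are saved under pics/ and viewed, and the job is handed in when it is done.

Besides the shell and the picture viewer there is one more tool, called after "Call:" as a command line: name --argument value ..., lists and objects as JSON in quotes. arm_command: Moves the arm, as the interface text tells. Its arguments: {"type":"object","properties":{"targets":{"type":"array","items":{"type":"array","items":{"type":"array","items":{"type":"number"}}}},"newtons":{"type":"number"}},"required":["targets"]}

```bash
ls; mkdir -p pics; cat > h.py <<'E'
from cell import *
import numpy as np, cv2
from scipy.spatial.transform import Rotation as R
def cam(n):
    c=read_camera(n); return c
def Rm(a):
    a=np.array(a,float)
    return a if a.shape==(3,3) else R.from_euler('xyz',a,degrees=True).as_matrix()
def world(c,u,v,z=None):
    K=np.array(c['K']); 
    if z is None: z=c['z_map'][int(round(v)),int(round(u))]
    p=np.array([(u-K[0,2])/K[0,0],(v-K[1,2])/K[1,1],1])*z
    return Rm(c['attitude'])@p+np.array(c['origin'])
def onplane(c,u,v,h):
    K=np.array(c['K']); d=Rm(c['attitude'])@np.array([(u-K[0,2])/K[0,0],(v-K[1,2])/K[1,1],1]); o=np.array(c['origin'])
    return o+d*(h-o[2])/d[2]
def proj(c,P):
    K=np.array(c['K']); q=(np.asarray(P)-np.array(c['origin']))@Rm(c['attitude']); q=q@K.T
    return q[...,:2]/q[...,2:]
def cloud(c):
    K=np.array(c['K']); z=c['z_map']; v,u=np.mgrid[:z.shape[0],:z.shape[1]]
    p=np.stack([(u-K[0,2])/K[0,0]*z,(v-K[1,2])/K[1,1]*z,z],-1)
    return p@Rm(c['attitude']).T+np.array(c['origin'])
def save(c,n): cv2.imwrite('pics/'+n,c['img'][...,::-1])
E
python3 - <<'E'
from h import *
print(get_obs())
for n in ['top','side','wrist']:
    c=cam(n); save(c,n+'0.png'); print(n,c['K'],c['origin'],c['attitude'])
    for t in ['machine','carousel','knob','seat','seat_stem','rack','tube','tube_mid','tube_stem','thin_tube_mid','plain_tube_mid']:
        for r in search_frame(t,n)[:2]:
            u,v=r['position']; print(t,np.round(r['position'],1),round(r['conf'],2),np.round(world(c,u,v),4))
E
```

```text
pics
{'time_s': 0.0, 'qpos': array([-63.19139677,  18.43766589,  -4.0146745 ,  83.1763508 ,
         1.29642922,  78.5395604 ,  -3.25967009]), 'joint_velocities': array([-0.04017534,  0.05968034,  0.03860705,  0.0054743 ,  0.03719425,
       -0.06436814,  0.06346437]), 'effort': array([-7.40113373e-04, -4.91274011e+01, -4.04037209e-01, -3.12535286e+01,
       -6.39936095e-02,  4.35368554e-02,  1.77283159e-04]), 'tool_pos': array([0.28476682, 0.58368123, 0.2214645 ]), 'tool_rot': array([-1.79891742e+02,  7.45734721e-03,  1.54000987e+02]), 'force': array([ 0.09647031, -0.0374625 ,  0.00490746]), 'wrist_torque': array([ 0.01363003,  0.04749302, -0.01426012]), 'grip_width': 0.08706358850294715}
top [[477.84861836   0.         257.43095558]
 [  0.         477.84861836 195.81946088]
 [  0.           0.           1.        ]] [0.3143182  0.0876973  1.16687504] [-169.70715472    0.65814709  -89.40055103]
machine [378.6 171.1] 0.74 [ 0.5614 -0.1678  0.1261]
carousel [378.5 171.6] 0.92 [ 0.5628 -0.1701  0.1154]
knob [379.7 172.2] 0.64 [ 0.5582 -0.1693  0.1294]
seat_stem [377.5 172.7] 0.81 [ 0.
[... 677 characters left out ...]
49 -0.1964  0.0635]
seat [330.6 309.5] 0.72 [ 0.573  -0.1941  0.0699]
seat [333.1 307.4] 0.59 [ 0.575  -0.1962  0.083 ]
seat_stem [333.4 312.4] 0.86 [ 0.5781 -0.1977  0.0632]
seat_stem [246.1 133.1] 0.17 [0.505  0.3013 0.058 ]
rack [251.3 148.5] 0.57 [0.5159 0.2897 0.0126]
tube [237.7 114.7] 0.96 [0.4949 0.3743 0.0596]
tube_stem [234.7 117.6] 0.64 [0.4857 0.367  0.0571]
thin_tube_mid [257.3 154.6] 0.52 [0.5213 0.2343 0.0441]
plain_tube_mid [247.1 134.4] 0.66 [0.5071 0.2987 0.0556]
wrist [[315.56894622   0.         249.28494082]
 [  0.         315.56894622 190.93303371]
 [  0.           0.           1.        ]] [0.22607372 0.61360545 0.38419572] [1.65755116e+02 1.56943861e-02 6.40239843e+01]
```

```bash
python3 - <<'E'
import cv2
for n,b in [('top',(60,60,480,300)),('side',(180,80,440,384))]:
    i=cv2.imread(f'pics/{n}0.png'); i=i[b[1]:b[3],b[0]:b[2]]
    k=min(800/i.shape[1],600/i.shape[0]); cv2.imwrite(f'pics/{n}0z.png',cv2.resize(i,None,fx=k,fy=k,interpolation=cv2.INTER_CUBIC))
    print(k)
E
```

```text
1.9047619047619047
1.9736842105263157
```

View pics/top0z.png

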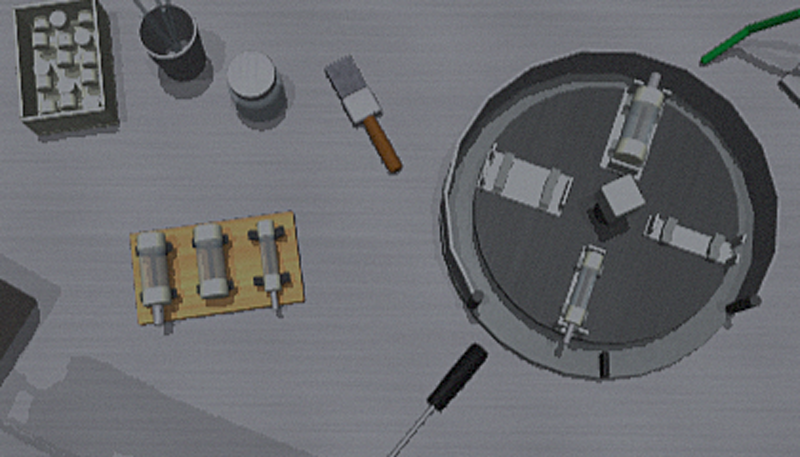

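View pics/side0z.png

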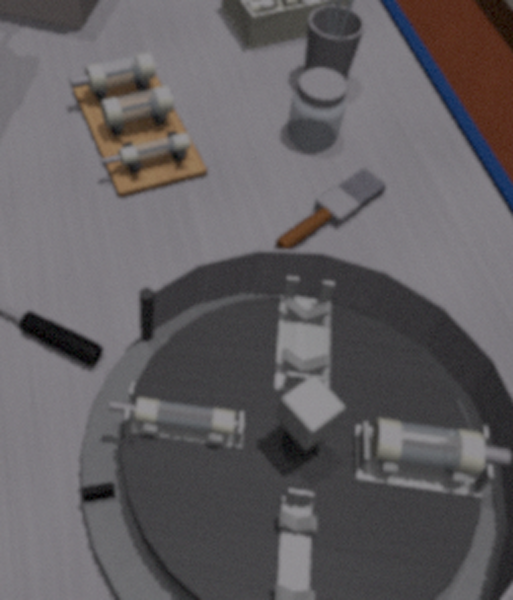

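The top view shows the rack at zoom (215,268) with, left to right, the stemmed thick tube, the plain thick tube and the thin tube. The empty wide cradle is at (525,180), left of the knob at (622,195). The pointer is at (604,365), at the bottom, facing the robot. Next I'll measure these precisely.

```bash
cat > meas.py <<'E'
from h import *
from scipy.optimize import least_squares
def circ(p):
    f=lambda x: np.hypot(p[:,0]-x[0],p[:,1]-x[1])-x[2]
    return least_squares(f,[p[:,0].mean(),p[:,1].mean(),.2],loss='soft_l1',f_scale=.003).x
def rect(p): 
    return cv2.minAreaRect((p[:,:2]*1000).astype(np.float32))
def look(n):
    c=cam(n); P=cloud(c); ok=c['z_map']>0; return c,P,ok
E
python3 - <<'E'
from meas import *
for n in ['top','side']:
    c,P,ok=look(n); x,y,z=P[...,0],P[...,1],P[...,2]
    near=ok&(np.hypot(x-.57,y+.18)<.23)
    h=np.histogram(z[near],bins=np.arange(0,.16,.005)); print(n,list(zip(np.round(h[1],3),h[0])))
    k=near&(z>.136)&(np.hypot(x-.57,y+.18)<.07); print('knob',k.sum(),P[k].mean(0),rect(P[k]))
    # disc edge
    m=(near&(abs(z-.06)<.006)).astype(np.uint8)
    pts=P[m>0]; hull=cv2.convexHull((pts[:,:2]).astype(np.float32))[:,0]; print('disc hull',circ(hull))
    m=(near&(z>.013)&(z<.027)).astype(np.uint8); pts=P[m>0]; hull=cv2.convexHull((pts[:,:2]).astype(np.float32))[:,0]; print('base hull',circ(hull))
    # rim of fence z~.093
    f=near&(abs(z-.093)<.006)&(np.hypot(x-.57,y+.18)>.18); print('fence',f.sum(),circ(P[f]))
    # pointer: dark, near
    q=near&(c['img'].max(-1)<45)&(x<.45); print('dark',q.sum(), np.argwhere(q).mean(0) if q.any() else '')
    r=ok&(x>.4)&(x<.62)&(y>.15)&(y<.45)&(z>.006)&(z<.018); print('rack',rect(P[r]))
E
```

```text
top [(np.float64(0.0), np.int64(1326)), (np.float64(0.005), np.int64(45)), (np.float64(0.01), np.int64(213)), (np.float64(0.015), np.int64(3362)), (np.float64(0.02), np.int64(1967)), (np.float64(0.025), np.int64(231)), (np.float64(0.03), np.int64(228)), (np.float64(0.035), np.int64(227)), (np.float64(0.04), np.int64(218)), (np.float64(0.045), np.int64(218)), (np.float64(0.05), np.int64(502)), (np.float64(0.055), np.int64(7647)), (np.float64(0.06), np.int64(4953)), (np.float64(0.065), np.int64(417)), (np.float64(0.07), np.int64(411)), (np.float64(0.075), np.int64(418)), (np.float64(0.08), np.int64(457)), (np.float64(0.085), np.int64(663)), (np.float64(0.09), np.int64(782)), (np.float64(0.095), np.int64(260)), (np.float64(0.1), np.int64(171)), (np.float64(0.105), np.int64(308)), (np.float64(0.11), np.int64(109)), (np.float64(0.115), np.int64(14)), (np.float64(0.12), np.int64(16)), (np.float64(0.125), np.int64(11)), (np.float64(0.13), np.int64(21)), (np.float64(0.135), np.int64(19)), (np.float64(0.14), np.int64(224)), (np.float64(0.145), np.int64(95)), (np.float64(0.15), np.int64(0))]
k
[... 1271 characters left out ...]
.115), np.int64(39)), (np.float64(0.12), np.int64(42)), (np.float64(0.125), np.int64(43)), (np.float64(0.13), np.int64(45)), (np.float64(0.135), np.int64(42)), (np.float64(0.14), np.int64(165)), (np.float64(0.145), np.int64(385)), (np.float64(0.15), np.int64(0))]
knob 587 [ 0.57687936 -0.18340202  0.14507071] ((577.670654296875, -181.10289001464844), (39.42084884643555, 40.94702911376953), 26.01662254333496)
disc hull [ 0.59753371 -0.17136002  0.18532993]
base hull [ 0.57578311 -0.17964305  0.20174987]
fence 1205 [ 0.5786194  -0.18094964  0.19898327]
dark 236 [316.93220339 236.97881356]
rack ((527.6004028320312, 291.74786376953125), (145.44003295898438, 250.9112548828125), 8.774187088012695)
```

```bash
python3 - <<'E'
from meas import *
C=np.array([.578,-.1815])
for n in ['top','side']:
    c,P,ok=look(n); x,y,z=P[...,0],P[...,1],P[...,2]
    r=np.hypot(x-C[0],y-C[1]); a=np.degrees(np.arctan2(y-C[1],x-C[0]))%360
    g=c['img'].astype(int).max(-1)
    q=ok&(r>.165)&(r<.21)&(z>.008)&(z<.055)&(a>150)&(a<210)&(g<50)
    nl,lab,st,cen=cv2.connectedComponentsWithStats(q.astype(np.uint8))
    for i in range(1,nl):
        if st[i,4]>12:
            s=lab==i; p=P[s]; print(n,'ptr',st[i,4],cen[i],p.mean(0),'r',r[s].min(),r[s].max(),'a',np.median(a[s]),rect(p))
            t=s&(z>z[s].max()-.006); print('  top part',P[t].mean(0),np.degrees(np.arctan2(*(P[t].mean(0)[:2]-C)[::-1]))%360, a[t].min(),a[t].max())
    f=ok&(abs(z-.09)<.009)&(abs(r-.199)<.008)
    s=np.sort(a[f]); d=np.diff(s); i=np.argmax(d); print(n,'fence gap',s[i],s[i+1],(s[i]+s[i+1])/2)
    # all four cradles: z .063-.075 strip and others: pts z>.064, r .055-.165
    q=ok&(z>.066)&(z<.12)&(r>.05)&(r<.16)
    nl,lab,st,cen=cv2.connectedComponentsWithStats(q.astype(np.uint8))
    for i in range(1,nl):
        if st[i,4]>60:
            s=lab==i; p=P[s]; print(n,'cr',st[i,4],p.mean(0),np.degrees(np.arctan2(*(p.mean(0)[:2]-C)[::-1]))%360,rect(p))
    # rack color
    hsv=cv2.cvtColor(c['img'],cv2.COLOR_RGB2HSV); w=ok&(abs(z-.012)<.006)&(x>.4)&(x<.62)&(y>.15)&(y<.45)&(hsv[...,1]>90)
    print('rack',w.sum(),rect(P[w]))
    q=ok&(z>.04)&(z<.075)&(x>.4)&(x<.62)&(y>.15)&(y<.45)
    nl,lab,st,cen=cv2.connectedComponentsWithStats(q.astype(np.uint8))
    for i in range(1,nl):
        if st[i,4]>20: p=P[lab==i]; print(n,'tube',st[i,4],p.mean(0),p[:,2].max(),rect(p))
E
```

```text
top ptr 54 [376.87037037 251.35185185] [ 0.38935341 -0.17922477  0.03553015] r 0.1741345716186908 0.20330744091449746 a 179.18968098119797 ((389.29132080078125, -179.89137268066406), (29.205547332763672, 7.23341178894043), 0.6212069392204285)
  top part [ 0.39146131 -0.18053009  0.04010481] 179.70209266073195 178.3691038966797 180.60940266642623
top fence gap 126.20146370923919 232.57765855258458 179.3895611309119
top cr 787 [ 0.67493447 -0.21424553  0.10035683] 341.33446818347096 ((678.3244018554688, -218.34580993652344), (47.81001281738281, 104.95379638671875), 71.63320922851562)
top cr 98 [ 0.62614019 -0.0534781   0.07803982] 69.3921890946389 ((624.9482421875, -52.66501235961914), (12.873910903930664, 45.34272003173828), 70.47906494140625)
top cr 102 [ 0.60617354 -0.10997344  0.07829405] 68.50105624200238 ((605.5015869140625, -108.7455825805664), (14.018656730651855, 48.150428771972656), 70.2637710571289)
top cr 73 [ 0.55333135 -0.25400073  0.07375005] 251.20893456737912 ((552.8716430664062, -254.1874237060547), (11.767522811889648, 30.159786224365234), 70.56214904785156)
top cr 7
[... 2642 characters left out ...]
-308.72998046875), (10.948765754699707, 30.1374568939209), 73.30673217773438)
rack 1251 ((512.0931396484375, 307.0054931640625), (117.13182830810547, 208.72467041015625), 8.898859977722168)
side tube 472 [0.49617289 0.37412249 0.05579082] 0.06676044859672559 ((490.8524475097656, 375.8854675292969), (114.59669494628906, 34.56617736816406), 9.892295837402344)
side tube 469 [0.51235138 0.30354352 0.05648379] 0.06656692352044047 ((513.6259155273438, 308.465576171875), (90.57929992675781, 34.641204833984375), 8.717801094055176)
side tube 219 [0.52199296 0.23763235 0.04489682] 0.05041795705713625 ((520.9493408203125, 238.26873779296875), (93.00557708740234, 22.887693405151367), 10.298765182495117)
```

```bash
cat > go.py <<'E'
from h import *
import sys
# usage: go.py x y z yaw  -> shift & rotvec in tool axes
o=get_obs(); T=Rm(o['tool_rot']); p=np.array(o['tool_pos'])
x,y,z,yaw=map(float,sys.argv[1:5])
G=Rm([180,0,yaw])
print('t',round(o['time_s'],2),'pos',np.round(p,4),'rot',np.round(o['tool_rot'],2),'F',np.round(o['force'],1),'w',round(o['grip_width'],4),'q',np.round(o['qpos'],1))
print('shift',np.round(T.T@(np.array([x,y,z])-p),4),'rot',np.round(R.from_matrix(T.T@G).as_rotvec(degrees=True),2))
E
python3 go.py .578 -.1813 .21 25.2
```

```text
t 2.0 pos [0.285  0.5842 0.2226] rot [180.   0. 154.] F [ 0.4 -0.5 -0.1] w 0.0869 q [-63.2  18.4  -4.   83.1   1.3  78.5  -3.3]
shift [-0.599  -0.5596  0.0126] rot [ 1.000e-02 -0.000e+00  1.288e+02]
```

Call:
arm_command --targets '[[[-0.599, -0.56, 0.0, 0, 0, 128.8, -1], [-0.599, -0.56, 0.0, 0, 0, 128.8, -1], [-0.599, -0.56, 0.0, 0, 0, 128.8, -1], [-0.599, -0.56, 0.0, 0, 0, 128.8, -1], [-0.599, -0.56, 0.0, 0, 0, 128.8, -1], [-0.599, -0.56, 0.0, 0, 0, 128.8, -1], [-0.599, -0.56, 0.0, 0, 0, 128.8, -1], [-0.599, -0.56, 0.0, 0, 0, 128.8, -1], [-0.599, -0.56, 0.0, 0, 0, 128.8, -1], [-0.599, -0.56, 0.0, 0, 0, 128.8, -1]]]'

```text
time_s: 3.0
tool_pos: [0.464, 0.1153, 0.223]
tool_rot: [180.0, -0.1, 67.7]
force: [0.5, 0.4, 0.4]
grip_width: 0.0874
```

```bash
python3 go.py .578 -.1813 .21 25.2
```

```text
t 3.0 pos [0.464  0.1153 0.223 ] rot [ 1.7996e+02 -7.0000e-02  6.7710e+01] F [0.5 0.4 0.4] w 0.0874 q [-38.5  -3.5  20.7 107.3   1.2  75.9 -40.5]
shift [-0.2312  0.2179  0.0129] rot [ 1.000e-02 -9.000e-02  4.251e+01]
```

Call:
arm_command --targets '[[[-0.231, 0.218, 0.013, 0, 0, 42.5, -1], [-0.231, 0.218, 0.013, 0, 0, 42.5, -1], [-0.231, 0.218, 0.013, 0, 0, 42.5, -1], [-0.231, 0.218, 0.013, 0, 0, 42.5, -1], [-0.231, 0.218, 0.013, 0, 0, 42.5, -1], [-0.231, 0.218, 0.013, 0, 0, 42.5, -1], [-0.231, 0.218, 0.013, 0, 0, 42.5, -1], [-0.231, 0.218, 0.013, 0, 0, 42.5, -1], [-0.231, 0.218, 0.013, 0, 0, 42.5, -1]]]'

```text
time_s: 3.9
tool_pos: [0.5793, -0.1779, 0.2093]
tool_rot: [-179.9, 0.0, 25.5]
force: [0.8, -0.2, -0.2]
grip_width: 0.087
```

```bash
python3 go.py .578 -.1813 .108 25.2; python3 - <<'E'
from meas import *
c,P,ok=look('wrist'); save(c,'w1.png'); x,y,z=P[...,0],P[...,1],P[...,2]
k=ok&(z>.136)&(z<.155)&(np.hypot(x-.578,y+.1813)<.04)
print(k.sum(),P[k].mean(0),rect(P[k]))
E
```

```text
t 3.9 pos [ 0.5793 -0.1779  0.2093] rot [-1.7994e+02  1.0000e-02  2.5550e+01] F [ 0.8 -0.2 -0.2] w 0.087 q [-17.1  15.4  38.2  92.   -9.7  76.  -42. ]
shift [-0.0026  0.0026  0.1013] rot [-0.06  0.01  0.35]
2714 [ 0.58303769 -0.18040545  0.14410369] ((582.0769653320312, -181.21070861816406), (39.83100891113281, 39.817813873291016), 25.052515029907227)
```

View pics/w1.png

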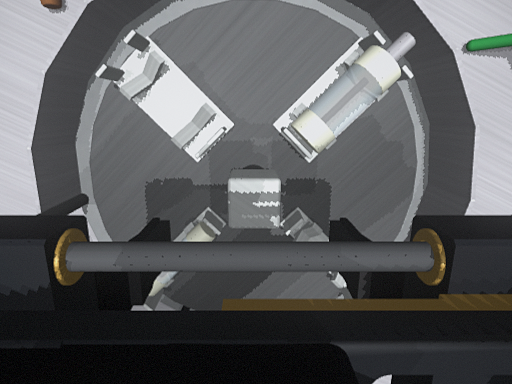

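The wrist view shows the knob centred between the fingers at (254,203), with its flats parallel to the jaws. I'll descend and grip.

Call:
arm_command --targets '[[[-0.002, 0.003, 0.03, 0, 0, 0.3, -1], [-0.002, 0.003, 0.06, 0, 0, 0.3, -1], [-0.002, 0.003, 0.085, 0, 0, 0.3, -1], [-0.002, 0.003, 0.1, 0, 0, 0.3, -1], [-0.002, 0.003, 0.1, 0, 0, 0.3, -1], [-0.002, 0.003, 0.1, 0, 0, 0.3, -1]]]'

```text
time_s: 4.55
tool_pos: [0.5796, -0.1813, 0.1105]
tool_rot: [180.0, -0.1, 25.3]
force: [0.7, -0.7, -0.5]
grip_width: 0.0871
```

Call:
arm_command --targets '[[[0, 0, 0, 0, 0, 0, 1], [0, 0, 0, 0, 0, 0, 1], [0, 0, 0, 0, 0, 0, 1], [0, 0, 0, 0, 0, 0, 1], [0, 0, 0, 0, 0, 0, 1], [0, 0, 0, 0, 0, 0, 1], [0, 0, 0, 0, 0, 0, 1], [0, 0, 0, 0, 0, 0, 1]]]' --newtons 40

```text
time_s: 5.35
tool_pos: [0.5788, -0.1819, 0.1095]
tool_rot: [-180.0, 0.0, 25.3]
force: [-1.6, 1.1, 0.4]
grip_width: 0.0399
```

```bash
python3 go.py .5788 -.1815 .108 25.2
```

```text
t 5.35 pos [ 0.5788 -0.1819  0.1095] rot [-1.7996e+02  1.0000e-02  2.5260e+01] F [-1.6  1.1  0.4] w 0.0399 q [-15.4  20.3  37.   98.6 -13.3  65.6 -39.4]
shift [ 0.0002 -0.0003  0.0015] rot [-0.04  0.01  0.06]
```

Call:
arm_command --targets '[[[0, 0, 0, 0, 0, -4, 1], [0, 0, 0, 0, 0, -10, 1], [0, 0, 0, 0, 0, -16, 1], [0, 0, 0, 0, 0, -22, 1], [0, 0, 0, 0, 0, -28, 1], [0, 0, 0, 0, 0, -34, 1], [0, 0, 0, 0, 0, -40, 1], [0, 0, 0, 0, 0, -46, 1], [0, 0, 0, 0, 0, -52, 1], [0, 0, 0, 0, 0, -55, 1]]]'

```text
time_s: 6.35
tool_pos: [0.5799, -0.1827, 0.1095]
tool_rot: [179.9, 0.0, 80.4]
force: [4.6, -1.4, -2.8]
grip_width: 0.0398
```

Call:
arm_command --targets '[[[0, 0, 0, 0, 0, -4, 1], [0, 0, 0, 0, 0, -10, 1], [0, 0, 0, 0, 0, -16, 1], [0, 0, 0, 0, 0, -22, 1], [0, 0, 0, 0, 0, -28, 1], [0, 0, 0, 0, 0, -34, 1], [0, 0, 0, 0, 0, -40, 1], [0, 0, 0, 0, 0, -46, 1], [0, 0, 0, 0, 0, -52, 1], [0, 0, 0, 0, 0, -54.3, 1]]]'

```text
time_s: 7.35
tool_pos: [0.5812, -0.1822, 0.1096]
tool_rot: [179.9, 0.2, 134.7]
force: [6.9, -0.1, -4.6]
grip_width: 0.0398
```

Call:
arm_command --targets '[[[0, 0, 0, 0, 0, 0, 1], [0, 0, 0, 0, 0, 0, 1], [0, 0, 0, 0, 0, 0, 1]]]'

```text
time_s: 7.65
tool_pos: [0.5812, -0.1822, 0.1095]
tool_rot: [179.9, 0.2, 134.6]
force: [7.3, -0.8, -3.8]
grip_width: 0.0393
```

```bash
python3 go.py .5788 -.1815 .108 134.6; cat > ang.py <<'E'
from meas import *
C=np.array([.5785,-.1815])
for n in ['top','side']:
    c,P,ok=look(n); save(c,n+'_ang.png'); x,y,z=P[...,0],P[...,1],P[...,2]
    r=np.hypot(x-C[0],y-C[1])
    q=ok&(z>.066)&(z<.12)&(r>.05)&(r<.165)
    nl,lab,st,cen=cv2.connectedComponentsWithStats(q.astype(np.uint8))
    for i in range(1,nl):
        if st[i,4]>60:
            s=lab==i; p=P[s]; print(n,'cr',st[i,4],p.mean(0),np.degrees(np.arctan2(*(p.mean(0)[:2]-C)[::-1]))%360,rect(p))
E
python3 ang.py
```

```text
t 7.65 pos [ 0.5812 -0.1822  0.1095] rot [179.89   0.24 134.65] F [ 7.3 -0.8 -3.8] w 0.0393 q [-1.4 18.1 19.5 98.  -6.6 64.7 64.7]
shift [ 0.0022 -0.0012  0.0015] rot [0.11 0.24 0.05]
top cr 745 [ 0.57637603 -0.07323019  0.10263446] 91.12385129633176 ((579.6469116210938, -73.02325439453125), (110.6141357421875, 46.78852462768555), 89.97500610351562)
top cr 111 [ 0.50162838 -0.18309321  0.07816375] 181.18731757291383 ((502.0242919921875, -181.8992462158203), (45.64293670654297, 13.004948616027832), 89.53458404541016)
top cr 95 [ 0.44177316 -0.17805204  0.07679452] 178.55542771768256 ((441.8546142578125, -177.24024963378906), (37.27989959716797, 11.97336196899414), 88.78243255615234)
side cr 681 [ 0.57108735 -0.06079238  0.10232196] 93.51411698355257 ((579.0592651367188, -68.05656433105469), (47.59309768676758, 102.68169403076172), 0.9430152773857117)
side cr 78 [ 0.73518166 -0.16912267  0.08638139] 4.516794881773205 ((736.0699462890625, -168.60531616210938), (4.806311130523682, 11.970115661621094), 3.1465914249420166)
side cr 127 [ 0.71435216 -0.18108347  0.07462008] 0.175669401271670
[... 435 characters left out ...]
60514584183693)
side cr 79 [ 0.63339359 -0.18274477  0.08121117] 358.7009821924563 ((633.8300170898438, -180.8495330810547), (4.651975154876709, 22.086240768432617), 0.8826781511306763)
side cr 186 [ 0.50103255 -0.17952182  0.07971351] 178.53723112084683 ((501.4734802246094, -180.9029998779297), (11.963717460632324, 45.94209671020508), 0.123310886323452)
side cr 186 [ 0.44148049 -0.1791787   0.07982818] 179.0294228144427 ((441.6034851074219, -180.21646118164062), (46.662010192871094, 12.049555778503418), 89.93294525146484)
side cr 844 [ 0.57595721 -0.28200048  0.09049558] 268.5506511382065 ((578.6015014648438, -280.5538330078125), (31.345491409301758, 92.31464385986328), 0.08809220045804977)
```

Call:
arm_command --targets '[[[0, 0, 0, 0, 0, 0, -1], [0, 0, 0, 0, 0, 0, -1], [0, 0, 0, 0, 0, 0, -1], [0, 0, 0, 0, 0, 0, -1], [0, 0, -0.04, 0, 0, 0, -1], [0, 0, -0.08, 0, 0, 0, -1], [0, 0, -0.12, 0, 0, 0, -1], [0, 0, -0.12, 0, 0, 0, -1]]]'

```text
time_s: 8.55
tool_pos: [0.582, -0.1834, 0.2364]
tool_rot: [179.6, 0.5, 134.5]
force: [1.1, 0.4, 0.2]
grip_width: 0.0859
```

```bash
python3 go.py .503 .379 .23 189.1
```

```text
t 8.55 pos [ 0.582  -0.1834  0.2364] rot [179.64   0.53 134.53] F [1.1 0.4 0.2] w 0.0859 q [-2.2 12.9 20.4 89.3 -4.6 78.  63.2]
shift [0.4564 0.3381 0.0043] rot [  0.08   0.67 -54.56]
```

Call:
arm_command --targets '[[[0.456, 0.338, 0.004, 0, 0, -54.6, -0.38], [0.456, 0.338, 0.004, 0, 0, -54.6, -0.38], [0.456, 0.338, 0.004, 0, 0, -54.6, -0.38], [0.456, 0.338, 0.004, 0, 0, -54.6, -0.38], [0.456, 0.338, 0.004, 0, 0, -54.6, -0.38], [0.456, 0.338, 0.004, 0, 0, -54.6, -0.38], [0.456, 0.338, 0.004, 0, 0, -54.6, -0.38], [0.456, 0.338, 0.004, 0, 0, -54.6, -0.38], [0.456, 0.338, 0.004, 0, 0, -54.6, -0.38], [0.456, 0.338, 0.004, 0, 0, -54.6, -0.38]]]'

```text
time_s: 9.55
tool_pos: [0.5085, 0.3146, 0.2256]
tool_rot: [-180.0, -0.0, -170.9]
force: [1.3, -0.3, 0.5]
grip_width: 0.06
```

```bash
python3 go.py .503 .379 .18 189.1;
```

```text
t 9.55 pos [0.5085 0.3146 0.2256] rot [-1.8000e+02 -1.0000e-02 -1.7086e+02] F [ 1.3 -0.3  0.5] w 0.06 q [-30.6  12.1  -4.3  90.6   0.9  77.4  64.1]
shift [-0.0048  0.0645  0.0456] rot [-0.   -0.01  0.04]
```

Call:
arm_command --targets '[[[-0.005, 0.04, 0.0, 0, 0, 0, -0.38], [-0.005, 0.0645, 0.02, 0, 0, 0, -0.38], [-0.005, 0.0645, 0.04, 0, 0, 0, -0.38], [-0.005, 0.0645, 0.04, 0, 0, 0, -0.38], [-0.005, 0.0645, 0.04, 0, 0, 0, -0.38]]]'

```text
time_s: 10.05
tool_pos: [0.5041, 0.3764, 0.1857]
tool_rot: [-179.9, -0.1, -170.9]
force: [-0.1, 0.3, 0.6]
grip_width: 0.0598
```

```bash
python3 go.py .503 .379 .026 189.1; python3 - <<'E'
from meas import *
C=np.array([.5785,-.1815])
for n in ['wrist','top']:
    c,P,ok=look(n); save(c,n+'2.png'); x,y,z=P[...,0],P[...,1],P[...,2]
    q=ok&(z>.035)&(z<.075)&(x>.42)&(x<.6)&(y>.345)&(y<.41)
    p=P[q]; print(n,q.sum(),p.mean(0),p[:,2].max(),rect(p))
    if n=='top':
        p=P[ok&(z>.136)&(np.hypot(x-.578,y+.18)<.04)]; print('knob',rect(p))
        r=np.hypot(x-C[0],y-C[1])
        q=ok&(z>.066)&(z<.12)&(r>.05)&(r<.165)
        nl,lab,st,cen=cv2.connectedComponentsWithStats(q.astype(np.uint8))
        for i in range(1,nl):
            if st[i,4]>60: p=P[lab==i]; print('cr',st[i,4],p.mean(0),rect(p))
E
```

```text
t 10.05 pos [0.5041 0.3764 0.1857] rot [-1.7993e+02 -5.0000e-02 -1.7091e+02] F [-0.1  0.3  0.6] w 0.0598 q [-34.3  17.1  -5.9  89.    1.8  74.   58.6]
shift [0.0006 0.0029 0.1596] rot [-0.07 -0.05 -0.01]
wrist 3939 [0.49690299 0.38196395 0.05665928] 0.06434089451221575 ((492.8712158203125, 381.8235168457031), (114.5936279296875, 45.464698791503906), 8.441664695739746)
top 162 [0.49221048 0.37042397 0.0543277 ] 0.06403691675319645 ((503.696044921875, 374.8797302246094), (85.44444274902344, 24.39251708984375), 37.942352294921875)
knob ((578.4391479492188, -181.9730987548828), (38.64869689941406, 40.38764190673828), 45.094425201416016)
cr 72 [ 0.71508989 -0.18289392  0.07377426] ((715.1682739257812, -183.3183135986328), (14.119954109191895, 31.480554580688477), 6.846126079559326)
cr 72 [ 0.65528317 -0.18220194  0.07303379] ((655.2494506835938, -181.9053955078125), (13.743576049804688, 30.470529556274414), 3.6968395709991455)
cr 741 [ 0.57632694 -0.07307793  0.10262825] ((580.2916259765625, -73.09397888183594), (110.69054412841797, 47.930885314941406), 89.55517578125)
cr 522 [ 0.57653168 -0.29207724  0.08757456] ((576.221435546875, -290.83941650390625), (38.54374313354492, 110.87220001220703), 2.037086009979248)
cr 110 [ 0.50155198 -0.18310696  0.07819996] ((501.8276672363281, -181.90322875976562), (12.250322341918945, 46.495113372802734), 0.1422068327665329)
cr 112 [ 0.44193937 -0.18218966  0.07805902] ((441.94244384765625, -181.7786102294922), (47.01422119140625, 12.035773277282715), 89.15803527832031)
```

View pics/wrist2.png

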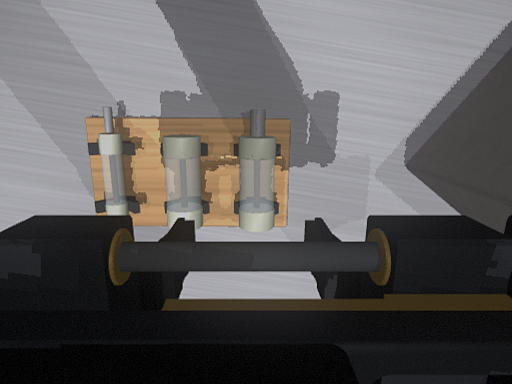

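View pics/top2.png

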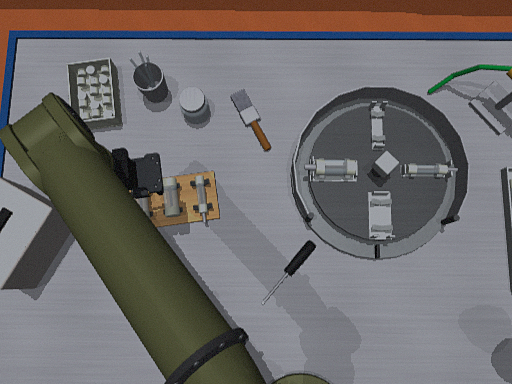

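Top view: the cradle now faces the pointer at (377,251), with the saddles in line with it. In the wrist view the stemmed tube is at (256,185). I'll descend onto it.

Call:
arm_command --targets '[[[0.0005, 0.0035, 0.03, 0, 0, 0, -0.38], [0.0005, 0.0035, 0.07, 0, 0, 0, -0.38], [0.0005, 0.0035, 0.11, 0, 0, 0, -0.38], [0.0005, 0.0035, 0.14, 0, 0, 0, -0.38], [0.0005, 0.0035, 0.1575, 0, 0, 0, -0.38], [0.0005, 0.0035, 0.1575, 0, 0, 0, -0.38], [0.0005, 0.0035, 0.1575, 0, 0, 0, -0.38]]]'

```text
time_s: 10.85
tool_pos: [0.5041, 0.3809, 0.03]
tool_rot: [180.0, 0.1, -170.9]
force: [0.4, 0.6, -0.4]
grip_width: 0.0601
```

```bash
python3 go.py .503 .380 .026 189.1
```

```text
t 10.85 pos [0.5041 0.3809 0.03  ] rot [ 1.7995e+02  1.0000e-01 -1.7090e+02] F [ 0.4  0.6 -0.4] w 0.0601 q [-34.8  25.1  -5.9  97.3   3.   57.6  57.4]
shift [ 0.0012 -0.0007  0.004 ] rot [ 0.05  0.1  -0.  ]
```

Call:
arm_command --targets '[[[0.001, 0, 0.003, 0, 0, 0, -0.38], [0.001, 0, 0.003, 0, 0, 0, -0.38], [0.001, 0, 0.003, 0, 0, 0, 1], [0.001, 0, 0.003, 0, 0, 0, 1], [0.001, 0, 0.003, 0, 0, 0, 1], [0.001, 0, 0.003, 0, 0, 0, 1], [0.001, 0, 0.003, 0, 0, 0, 1], [0.001, 0, 0.003, 0, 0, 0, 1]]]' --newtons 18

```text
time_s: 11.65
tool_pos: [0.5016, 0.3829, 0.0261]
tool_rot: [179.8, 0.1, -170.8]
force: [-0.8, 4.5, 1.2]
grip_width: 0.0353
```

```bash
python3 go.py .503 .380 .2 189.1
```

```text
t 11.65 pos [0.5016 0.3829 0.0261] rot [ 1.7984e+02  7.0000e-02 -1.7078e+02] F [-0.8  4.5  1.2] w 0.0353 q [-34.9  25.3  -6.   97.5   2.9  57.2  57.4]
shift [-0.0011 -0.0026 -0.1739] rot [0.16 0.07 0.12]
```

Call:
arm_command --targets '[[[0, 0, -0.01, 0, 0, 0, 1], [0, 0, -0.03, 0, 0, 0, 1], [0, 0, -0.06, 0, 0, 0, 1], [0, 0, -0.09, 0, 0, 0, 1], [0, 0, -0.12, 0, 0, 0, 1], [0, 0, -0.15, 0, 0, 0, 1], [0, 0, -0.165, 0, 0, 0, 1], [0, 0, -0.17, 0, 0, 0, 1], [0, 0, -0.17, 0, 0, 0, 1]]]'

```text
time_s: 12.55
tool_pos: [0.502, 0.38, 0.1951]
tool_rot: [-179.9, -0.0, -170.9]
force: [-0.1, -0.6, -1.9]
grip_width: 0.0354
```

```bash
python3 go.py .4705 -.181 .2 179.8; python3 - <<'E'
from h import *
c=cam('wrist'); save(c,'w3.png')
E
```

```text
t 12.55 pos [0.502  0.38   0.1951] rot [-1.7995e+02 -2.0000e-02 -1.7088e+02] F [-0.1 -0.6 -1.9] w 0.0354 q [-34.6  16.9  -6.1  88.3   1.9  75.   58.2]
shift [ 0.1201 -0.5489 -0.0043] rot [-0.05 -0.02  9.32]
```

View pics/w3.png

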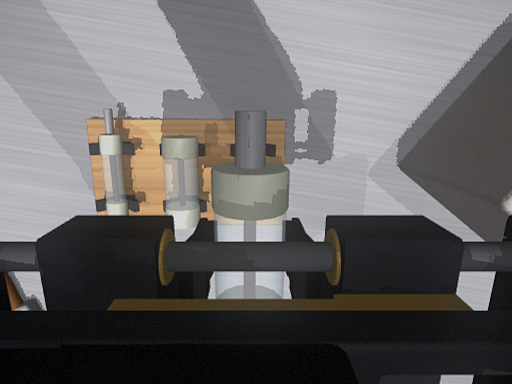

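The tube is held straight, with its stem at (250,138); the other two are still in the rack. I'll carry it over now.

Call:
arm_command --targets '[[[0.004, -0.02, -0.004, 0, 0, 0.5, 1], [0.012, -0.055, -0.004, 0, 0, 1, 1], [0.021, -0.095, -0.004, 0, 0, 2, 1], [0.03, -0.137, -0.004, 0, 0, 3, 1], [0.039, -0.18, -0.004, 0, 0, 4, 1], [0.049, -0.223, -0.004, 0, 0, 5, 1], [0.058, -0.266, -0.004, 0, 0, 6, 1], [0.068, -0.31, -0.004, 0, 0, 7, 1], [0.077, -0.353, -0.004, 0, 0, 8, 1], [0.087, -0.396, -0.004, 0, 0, 9.3, 1]]]'

```text
time_s: 13.6
tool_pos: [0.4772, -0.0268, 0.1983]
tool_rot: [-180.0, -0.1, 179.7]
force: [1.5, 0.0, -1.7]
grip_width: 0.0356
```

```bash
python3 go.py .4705 -.181 .2 179.8
```

```text
t 13.6 pos [ 0.4772 -0.0268  0.1983] rot [-1.7999e+02 -1.3000e-01  1.7975e+02] F [ 1.5  0.  -1.7] w 0.0356 q [-11.6  -2.   11.4 108.9   0.4  73.1  89.4]
shift [ 0.0061 -0.1542 -0.0017] rot [-0.01 -0.13 -0.05]
```

Call:
arm_command --targets '[[[0.002, -0.04, 0, 0, 0, 0, 1], [0.004, -0.08, 0, 0, 0, 0, 1], [0.005, -0.115, 0, 0, 0, 0, 1], [0.006, -0.14, 0, 0, 0, 0, 1], [0.006, -0.152, 0, 0, 0, 0, 1], [0.006, -0.152, 0, 0, 0, 0, 1], [0.006, -0.152, 0, 0, 0, 0, 1], [0.006, -0.152, 0, 0, 0, 0, 1]]]'

```text
time_s: 14.4
tool_pos: [0.4728, -0.1741, 0.1992]
tool_rot: [179.9, -0.0, -180.0]
force: [0.4, -0.2, -1.9]
grip_width: 0.0352
```

```bash
python3 go.py .4705 -.181 .125 179.8; cat > m3.py <<'E'
from meas import *
import sys
for n in ['side','top','wrist']:
    c,P,ok=look(n); save(c,n+'_'+sys.argv[1]+'.png'); x,y,z=P[...,0],P[...,1],P[...,2]
    for t in ['tube','tube_stem','tube_mid','seat']:
        for r in search_frame(t,n)[:2]:
            u,v=r['position']; print(n,t,np.round(r['position'],1),round(r['conf'],2),np.round(world(c,u,v),4))
E
python3 m3.py h1
python3 - <<'E'
import cv2
i=cv2.imread('pics/side_h1.png')[130:384,150:450]; cv2.imwrite('pics/side_h1z.png',cv2.resize(i,None,fx=2.3,fy=2.3,interpolation=cv2.INTER_CUBIC))
E
```

```text
t 14.4 pos [ 0.4728 -0.1741  0.1992] rot [ 1.7995e+02 -4.0000e-02 -1.7998e+02] F [ 0.4 -0.2 -1.9] w 0.0352 q [ -3.    0.9  20.6 106.   -0.4  73.1 107.7]
shift [ 0.0022 -0.007   0.0742] rot [ 0.05 -0.04  0.22]
side tube [246.5 275. ] 0.91 [ 0.4265 -0.1798  0.225 ]
side tube_stem [246.6 274.3] 0.79 [ 0.4269 -0.1783  0.2242]
side tube_mid [245.8 271.8] 0.59 [ 0.4262 -0.1754  0.2267]
side seat [344.1 322.1] 0.92 [ 0.5924 -0.217   0.0595]
side seat [238.8 141.9] 0.64 [0.4842 0.2931 0.0385]
top tube [400.2 227.4] 0.6 [ 0.4434 -0.229   0.0611]
top tube [169.4 195.8] 0.34 [0.5127 0.3094 0.0644]
top tube_stem [398.8 226. ] 0.66 [ 0.4272 -0.1798  0.2237]
top tube_stem [170.1 197.3] 0.53 [0.5098 0.3083 0.0607]
top tube_mid [397.5 225. ] 0.61 [ 0.429  -0.177   0.2248]
top seat [365.1 158.6] 0.92 [ 0.608  -0.1535  0.0578]
wrist tube [249.8 202.2] 0.76 [ 0.4434 -0.1757  0.2365]
wrist tube [211.7 176. ] 0.53 [ 0.435  -0.1926  0.2236]
wrist tube_stem [250.3 201.9] 0.74 [ 0.4433 -0.1755  0.2364]
wrist tube_stem [210.6 186.2] 0.64 [ 0.4788 -0.2141  0.059 ]
wrist tube_mid [252.9 201.9] 0.61 [ 0.4433 -0.1745  0.2363]
wrist tube_mid [211.8 177.2] 0.27 [ 0.4354 -0.1925  0.2244]
wrist seat [210.  186.6] 0.65 [ 0.4792 -0.2147  0.0589]
```

View pics/side_h1z.png

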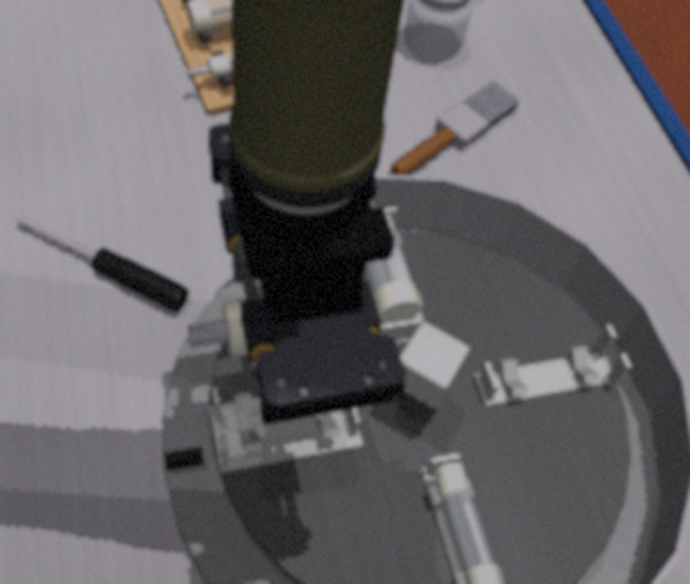

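View pics/wrist_h1.png

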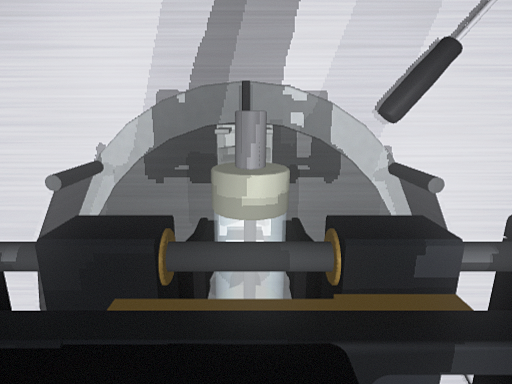

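```bash
cat > m4.py <<'E'
from meas import *
z0=float(__import__('sys').argv[1])  # tube axis height
print(get_obs()['tool_pos'])
for n in ['side','top','wrist']:
    c,P,ok=look(n); x,y,z=P[...,0],P[...,1],P[...,2]
    s=ok&(abs(y+.178)<.013)&(x>.38)&(x<.45)&(abs(z-z0)<.03)
    p=P[s]; 
    if len(p)<10: print(n,len(p)); continue
    # shoulder: points higher than stem radius
    hi=p[p[:,2]>z0+.010]; lo=p[p[:,2]<z0+.0095]
    print(n,'top z',p[:,2].max(),'tip x',np.percentile(lo[:,0],[0,1,3,10]),'shoulder',np.percentile(hi[:,0],[0,1,3,10]),'stem y',np.median(lo[lo[:,0]<.425][:,1]),'n',len(lo),len(hi))
E
python3 m4.py .2185
```

```text
[ 0.47262537 -0.17614531  0.19952393]
side top z 0.2392915173026544 tip x [0.40420535 0.40436334 0.40487472 0.406655  ] shoulder [0.41457005 0.42455804 0.42910662 0.42949066] stem y -0.17826563473523024 n 173 117
top top z 0.2386987394143244 tip x [0.4042179  0.40432982 0.40517728 0.4073122 ] shoulder [0.41278965 0.42819564 0.42972506 0.43006365] stem y -0.17530807329424175 n 103 93
wrist top z 0.2379718350642256 tip x [0.40658584 0.40661718 0.40742115 0.40910055] shoulder [0.431219   0.4314614  0.43161791 0.43243147] stem y -0.17567388766940767 n 2142 2662
```

```bash
python3 go.py .4696 -.1813 .125 179.9
```

```text
t 15.3 pos [ 0.4727 -0.1761  0.1995] rot [180.     0.   179.86] F [ 0.1 -0.4 -0.9] w 0.0352 q [ -3.    1.   20.7 106.   -0.4  73.1 107.7]
shift [ 0.0031 -0.0052  0.0745] rot [ 0.    0.   -0.04]
```

Call:
arm_command --targets '[[[0.003, -0.005, 0.01, 0, 0, 0, 1], [0.003, -0.005, 0.03, 0, 0, 0, 1], [0.003, -0.005, 0.05, 0, 0, 0, 1], [0.003, -0.005, 0.065, 0, 0, 0, 1], [0.003, -0.005, 0.075, 0, 0, 0, 1], [0.003, -0.005, 0.075, 0, 0, 0, 1], [0.003, -0.005, 0.075, 0, 0, 0, 1], [0.003, -0.005, 0.075, 0, 0, 0, 1]]]'

```text
time_s: 16.1
tool_pos: [0.4703, -0.1814, 0.1254]
tool_rot: [-180.0, 0.1, 179.9]
force: [0.3, 0.1, -2.2]
grip_width: 0.0356
```

```bash
python3 go.py .4696 -.1813 .09 179.9; sed -i 's/y+.178/y+.181/' m4.py; python3 m4.py .144; python3 m3.py h2 >/dev/null;  python3 - <<'E'
import cv2
i=cv2.imread('pics/top_h2.png')[170:290,300:460]; cv2.imwrite('pics/top_h2z.png',cv2.resize(i,None,fx=5,fy=5,interpolation=cv2.INTER_CUBIC))
E
```

```text
t 16.1 pos [ 0.4703 -0.1814  0.1254] rot [-1.7998e+02  1.0000e-01  1.7986e+02] F [ 0.3  0.1 -2.2] w 0.0356 q [ -2.2   4.6  21.2 111.4  -1.9  64.3 109.7]
shift [0.0008 0.0001 0.0354] rot [-0.02  0.1  -0.04]
[ 0.47032654 -0.18135711  0.12540201]
side top z 0.16467233676989657 tip x [0.40172774 0.40185483 0.40214698 0.40404737] shoulder [0.40302618 0.40377807 0.4134188  0.42675138] stem y -0.18345863329033774 n 136 104
top top z 0.16492773262045235 tip x [0.4017546  0.40187865 0.40200039 0.4039544 ] shoulder [0.4056166  0.41065411 0.42171096 0.4281123 ] stem y -0.18059821709041118 n 91 81
wrist top z 0.1636527947792734 tip x [0.40417562 0.40419856 0.40499842 0.40666276] shoulder [0.42870512 0.42899131 0.42916134 0.43008334] stem y -0.18083485442871727 n 2096 3047
```

View pics/top_h2z.png

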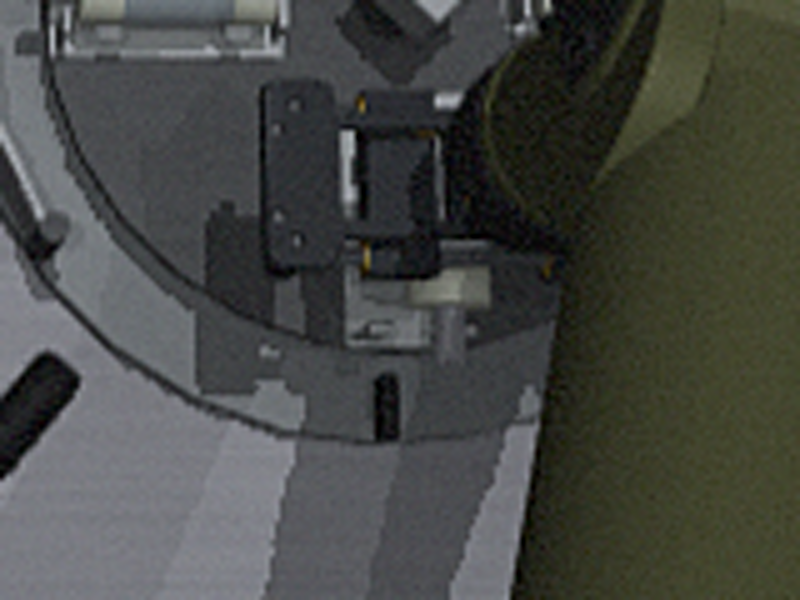

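View pics/wrist_h2.png

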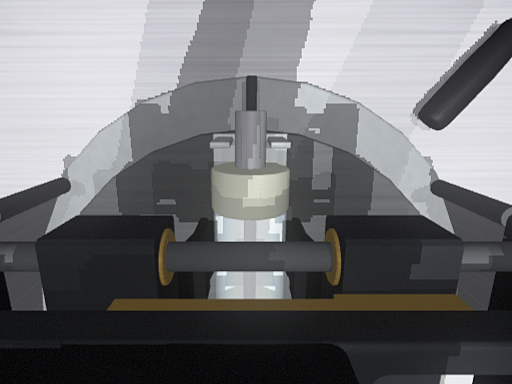

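The wrist view shows the stem at (250,138), centred between the fork prongs at (221,142) and (279,142) and in line with the pointer at (252,92). I'll lower it.

Call:
arm_command --targets '[[[0.0008, 0, 0.01, 0, 0, 0, 1], [0.0008, 0, 0.02, 0, 0, 0, 1], [0.0008, 0, 0.03, 0, 0, 0, 1], [0.0008, 0, 0.036, 0, 0, 0, 1], [0.0008, 0, 0.04, 0, 0, 0, 1], [0.0008, 0, 0.043, 0, 0, 0, 1], [0.0008, 0, 0.045, 0, 0, 0, 1], [0.0008, 0, 0.045, 0, 0, 0, 1]]]'

```text
time_s: 17.8
tool_pos: [0.4689, -0.1811, 0.0794]
tool_rot: [180.0, -0.0, 179.9]
force: [0.3, 0.7, -1.9]
grip_width: 0.0355
```

```bash
python3 go.py .4696 -.1813 .074 179.9; python3 m4.py .099;python3 m3.py h3 >/dev/null
```

```text
t 17.8 pos [ 0.4689 -0.1811  0.0794] rot [180.    -0.   179.85] F [ 0.3  0.7 -1.9] w 0.0355 q [ -1.8   7.6  21.2 114.1  -3.2  58.8 110.8]
shift [-0.0008 -0.0002  0.0054] rot [ 0.   -0.   -0.05]
[ 0.46885058 -0.18109767  0.07944638]
side top z 0.11917660863720092 tip x [0.40029887 0.40060346 0.40131217 0.40343235] shoulder [0.42524151 0.42524362 0.42526743 0.42594408] stem y -0.1828122918805139 n 137 85
top top z 0.12012079817179155 tip x [0.40095015 0.40096585 0.40121466 0.40332189] shoulder [0.4117841  0.42208648 0.42640184 0.42685596] stem y -0.1808712898655362 n 84 72
wrist top z 0.1180782690880999 tip x [0.4030126  0.40303984 0.40384276 0.40587327] shoulder [0.42759919 0.42787034 0.42802625 0.42904272] stem y -0.18071307859252855 n 2239 3182
```

View pics/wrist_h3.png

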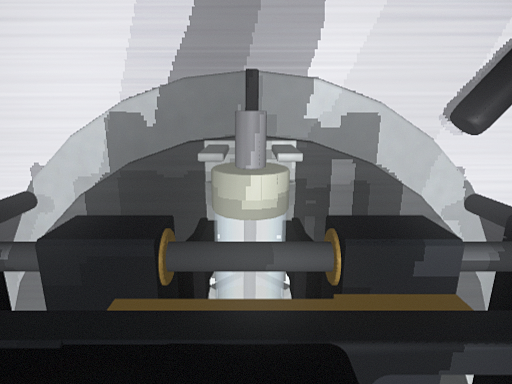

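Call:
arm_command --targets '[[[-0.0005, 0, 0.001, 0, 0, 0, 1], [-0.0005, 0, 0.002, 0, 0, 0, 1], [-0.0005, 0, 0.003, 0, 0, 0, 1], [-0.0005, 0, 0.004, 0, 0, 0, 1], [-0.0005, 0, 0.0045, 0, 0, 0, 1], [-0.0005, 0, 0.0045, 0, 0, 0, 1], [-0.0005, 0, 0.0045, 0, 0, 0, 1]]]'

```text
time_s: 19.4
tool_pos: [0.4694, -0.1811, 0.075]
tool_rot: [180.0, 0.0, 179.9]
force: [-0.1, -0.1, -2.5]
grip_width: 0.0354
```

```bash
python3 go.py .4696 -.1813 .074 179.9
```

```text
t 19.4 pos [ 0.4694 -0.1811  0.075 ] rot [1.8000e+02 1.0000e-02 1.7986e+02] F [-0.1 -0.1 -2.5] w 0.0354 q [ -1.7   8.   21.2 114.3  -3.4  58.3 111. ]
shift [-0.0002 -0.0002  0.001 ] rot [ 0.    0.01 -0.04]
```

Not in contact yet (Fz −2.5 N), so I'll continue in 0.5 mm steps.

Call:
arm_command --targets '[[[0, 0, 0.0005, 0, 0, 0, 1], [0, 0, 0.001, 0, 0, 0, 1], [0, 0, 0.001, 0, 0, 0, 1]]]'

```text
time_s: 19.7
tool_pos: [0.4694, -0.181, 0.0742]
tool_rot: [180.0, 0.0, 179.9]
force: [-0.4, 0.7, -1.8]
grip_width: 0.0353
```

Call:
arm_command --targets '[[[0, 0, 0.0005, 0, 0, 0, 1], [0, 0, 0.001, 0, 0, 0, 1], [0, 0, 0.001, 0, 0, 0, 1]]]'

```text
time_s: 20.0
tool_pos: [0.4695, -0.181, 0.074]
tool_rot: [180.0, 0.0, 179.9]
force: [-3.7, 1.2, 6.4]
grip_width: 0.0355
```

Contact came at the expected height (TCP 0.074). I'll release to a 60 mm opening and retreat.

Call:
arm_command --targets '[[[0, 0, 0, 0, 0, 0, 0.1], [0, 0, 0, 0, 0, 0, -0.1], [0, 0, 0, 0, 0, 0, -0.3], [0, 0, 0, 0, 0, 0, -0.38], [0, 0, 0, 0, 0, 0, -0.38], [0, 0, 0, 0, 0, 0, -0.38]]]'

```text
time_s: 20.6
tool_pos: [0.4693, -0.1811, 0.073]
tool_rot: [180.0, -0.0, 179.9]
force: [-0.4, -0.4, 0.2]
grip_width: 0.0593
```

```bash
python3 go.py .4696 -.1813 .074 179.9; python3 m4.py .093
```

```text
t 20.6 pos [ 0.4693 -0.1811  0.073 ] rot [180.    -0.   179.85] F [-0.4 -0.4  0.2] w 0.0593 q [ -1.7   8.2  21.2 114.4  -3.5  58.1 111. ]
shift [-0.0003 -0.0002 -0.001 ] rot [ 0.   -0.   -0.05]
[ 0.46933245 -0.18108044  0.07295914]
side top z 0.11419479717845027 tip x [0.40097135 0.40126921 0.40168201 0.40411368] shoulder [0.41291472 0.4152342  0.42414724 0.42649587] stem y -0.18296690847002578 n 168 121
top top z 0.11323194194125952 tip x [0.40154989 0.40155451 0.40174154 0.40383557] shoulder [0.41227515 0.42526523 0.42710905 0.42753261] stem y -0.17997546717779442 n 88 90
wrist top z 0.11234353764075172 tip x [0.40370712 0.40372477 0.4045212  0.4065414 ] shoulder [0.42819275 0.42839003 0.428523   0.42954621] stem y -0.1806565108670677 n 2262 3158
```

Call:
arm_command --targets '[[[0, 0, -0.01, 0, 0, 0, -0.38], [0, 0, -0.03, 0, 0, 0, -0.38], [0, 0, -0.06, 0, 0, 0, -0.38], [0, 0, -0.1, 0, 0, 0, -0.38], [0, 0, -0.15, 0, 0, 0, -0.38], [0, 0.05, -0.15, 0, 0, 0, -0.38], [0, 0.1, -0.15, 0, 0, 0, -0.38], [0, 0.15, -0.15, 0, 0, 0, -0.38], [0, 0.2, -0.15, 0, 0, 0, -0.38], [0, 0.25, -0.15, 0, 0, 0, -0.38]]]'

```text
time_s: 21.75
tool_pos: [0.4698, 0.0708, 0.2242]
tool_rot: [180.0, 0.1, 179.8]
force: [1.3, -0.4, -0.5]
grip_width: 0.0599
```

```bash
python3 go.py .4 .2 .2 179.9; python3 m4.py .093; python3 m3.py end; python3 - <<'E'
import cv2
import numpy as np
i=cv2.imread('pics/top_end.png')[60:290,270:490]; j=cv2.imread('pics/side_end.png')[230:384,170:450]
cv2.imwrite('pics/te.png',cv2.resize(i,None,fx=2.6,fy=2.6,interpolation=cv2.INTER_CUBIC)); cv2.imwrite('pics/se.png',cv2.resize(j,None,fx=2.8,fy=2.8,interpolation=cv2.INTER_CUBIC))
E
python3 ang.py
```

```text
t 21.75 pos [0.4698 0.0708 0.2242] rot [1.7998e+02 1.1000e-01 1.7984e+02] F [ 1.3 -0.4 -0.5] w 0.0599 q [-17.   -3.2   5.  107.1   0.3  75.9  77.8]
shift [0.0702 0.129  0.0241] rot [ 0.02  0.11 -0.06]
[0.46979234 0.07079205 0.22422042]
side top z 0.11442345106255458 tip x [0.400936   0.40128473 0.40169906 0.40390605] shoulder [0.4093138  0.42592662 0.42610265 0.42785994] stem y -0.18266115607304478 n 171 223
top top z 0.11433741058328661 tip x [0.40151513 0.40155784 0.40158276 0.40400635] shoulder [0.42337004 0.4269918  0.42721121 0.42926862] stem y -0.1806638907918618 n 90 128
side tube [269.9 309.4] 0.92 [ 0.4623 -0.1901  0.1102]
side tube_stem [269.6 306.6] 0.82 [ 0.4625 -0.1862  0.1127]
side tube_mid [270.2 307.9] 0.83 [ 0.4635 -0.1868  0.1083]
side seat [336.  312.3] 0.77 [ 0.5833 -0.1976  0.0612]
top tube [385.1 219.3] 0.89 [ 0.4554 -0.1822  0.1103]
top tube_stem [382.7 216.8] 0.77 [ 0.4608 -0.1768  0.1116]
top tube_mid [384.9 213.6] 0.73 [ 0.4683 -0.1823  0.1101]
top tube_mid [381.4 166.9] 0.62 [ 0.5671 -0.1702  0.1424]
top seat [380.4 170.5] 0.48 [ 0.5626 -0.1715  0.1273]
top
[... 2838 characters left out ...]
                                                    ~~~~~~~~~~~~~^^^^^^^^^^^^^^^^^^^^
    return _quantile_unchecked(
        a, q, axis, out, overwrite_input, method, keepdims, weights)
    return _ureduce(a,
                    func=_quantile_ureduce_func,
    ...<5 lines>...
                    overwrite_input=overwrite_input,
                    method=method)
    r = func(a, **kwargs)
    result = _quantile(arr,
                       quantiles=q,
    ...<2 lines>...
                       out=out,
                       weights=wgt)
    slices_having_nans = np.isnan(arr[-1, ...])
                                  ~~~^^^^^^^^^
IndexError: index -1 is out of bounds for axis 0 with size 0
```

View pics/te.png

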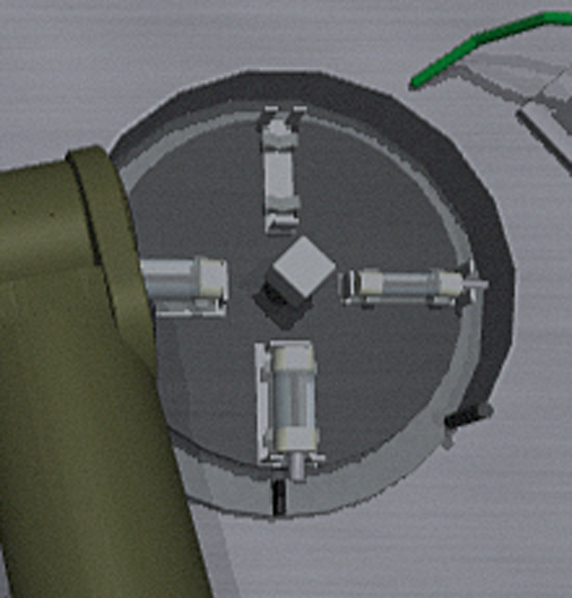

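View pics/se.png

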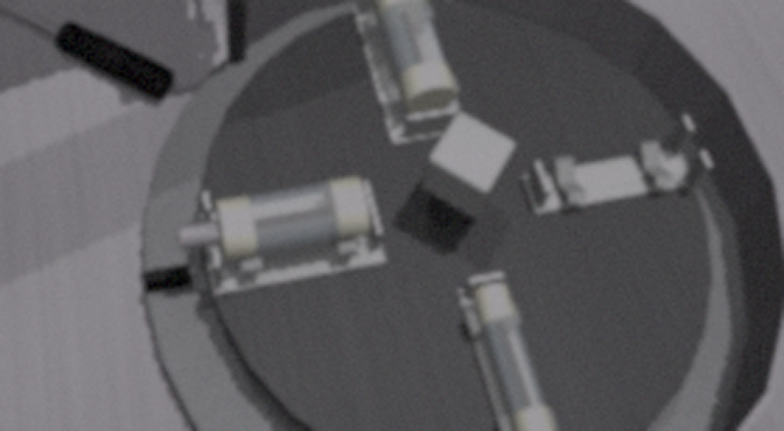

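```bash
python3 - <<'E'
from meas import *
for n in ['top','side']:
    c,P,ok=look(n); x,y,z=P[...,0],P[...,1],P[...,2]
    for nm,(a,b,d,e) in {'outer':(.427,.45,-.195,-.167),'inner':(.495,.515,-.195,-.167),'fixed thick':(.565,.592,-.14,-.03)}.items():
        s=ok&(x>a)&(x<b)&(y>d)&(y<e)&(z>.1); print(n,nm,s.sum(),np.round(np.percentile(z[s],[50,80,95,100]),4) if s.any() else '')
    k=ok&(z>.136)&(np.hypot(x-.578,y+.18)<.045); print('knob',rect(P[k]))
E
```

```text
top outer 134 [0.1084 0.1108 0.1124 0.1153]
top inner 109 [0.1076 0.1098 0.1117 0.114 ]
top fixed thick 374 [0.1081 0.1102 0.1123 0.1143]
knob ((578.6298828125, -182.1939697265625), (38.69940948486328, 40.877498626708984), 45.078956604003906)
side outer 219 [0.1107 0.1123 0.1131 0.1146]
side inner 185 [0.1106 0.112  0.1131 0.1138]
side fixed thick 606 [0.1101 0.1117 0.113  0.1148]
knob ((578.0667114257812, -181.14578247070312), (40.566341400146484, 40.25016403198242), 44.709774017333984)
```

Both ends of the tube are level and at the same height as the fixed thick tube. The knob sits at 45° and the gripper is clear, so I'll hand in.

```bash
python3 -c "
from cell import *
print(sign_off())"
```

```text
the job is handed in; nothing more can be done
None
```

The job is handed in, at about 22 s of the 72 s allowed. I turned the carousel about 109° counter-clockwise by its knob so the empty wide cradle faces the pointer. Then I moved the thick stemmed tube from the rack into that cradle and released it on light contact (about 6 N).

Last checks:
- **Facing the opening:** the knob flats read 44.7–45.1°, so the cradle is within about 0.5° of the pointer line. The middle of the fence opening, measured at the start, disagreed slightly at about 0.6°.
- **Tube seated:** both ends are level, within 1 mm of each other and of the fixed thick tube in height. The stem tip is within about 0.5 mm of its home position, lying out through the fork.
- **Other tubes:** both were still in the rack in the last picture that showed the whole rack, taken just after I lifted the stemmed tube. I did not go near the rack after that.
- **Robot:** the gripper is clear and touching nothing.
- **Failed readings:** the wrist camera's last stem measurement failed because the tube was out of its view. Some low-confidence network detections pointed at other parts, and I ignored them.

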